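Make up two conduit fittings kits in the storeroom

TASK

Make up the two fittings kits in the trays, one part to a compartment. Yellow tray: the steel outlet box in the full-length compartment, the steel coupling and the red bushing in the two small ones, either way round; blue tray: the grey conduit body and the bronze ground clamp, either way round. Set each part down flat on the tray floor the same way up as it is now, without dropping it, and leave the green sleeve, the carton and the can as they stand.

Things in the scene. Friction and masses are not known exactly. Their poses are not given: they have to be found in the camera images.
- yellow_tray: Yellow plastic kit tray, fixed, 160 (x) by 234 (y) by 22 mm high, walls and dividers 4, floor 3 thick. Origin: centre of its underside; z up. A divider at y = 0 along x makes two full-length compartments, 152 (x) by 111 (y), centred at y = +57.5 and -57.5. The one at -y is split by a divider at x = 0 into two small ones, 74 (x) by 111 (y), centred at x = +39 and -39; the one at +y stays full-length.
- blue_tray: Blue plastic kit tray, fixed, 160 (x) by 234 (y) by 22 mm high, walls and dividers 4, floor 3 thick. Origin: centre of its underside; z up. A divider at y = 0 along x makes two full-length compartments, 152 (x) by 111 (y), centred at y = +57.5 and -57.5. It has no other divider: two compartments of the same size.
- outlet_box_center (a point): Bright pressed-steel electrical outlet box, open side up, 102 long (its x) by 54 wide (its y) by 48 mm high, walls 2.5 thick, round knock-outs in its sides; 0.19 kg. Can be gripped across the 54 mm. Stands on the deck at the start. The point is its centre, half-way up; z up.
- coupling_center (a point): Steel conduit coupling standing on end: a hollow barrel with a hexagon nut at each end, 39 mm across (gripped as round at any yaw), 58 high; 0.16 kg. Stands on the deck at the start. The point is its centre, half-way up; z up.
- bushing_center (a point): Red plastic insulating bushing: a ribbed ring 50 mm outside diameter, 22 high, lying flat, wide lip up, gripped across its outside at any yaw; 0.035 kg. Stands on the deck at the start. The point is its centre, half-way up; z up.
- conduit_body_center (a point): Grey cast straight-through conduit body lying on its back, with a bright flat cover held by two brass screws on top; 116 long (its x) over the round hubs at its ends, 37 wide (its y), 38 mm high; the middle 80 mm of its length has flat sides and is gripped across y; 0.30 kg. Stands on the deck at the start. The point is its centre, half-way up; z up.
- ground_clamp_center (a point): Bronze ground-rod clamp lying flat: a closed loop with a hexagon-headed bolt that sticks out towards its -x; 36 wide (its y), 22 mm high, from x = -42 (bolt head) to x = +30 (end of the loop); flat sides from x = -20 to +12, gripped across y there; 0.14 kg. Stands on the deck at the start. The point is its centre, half-way up; z up.
- green_sleeve_center (a point): Spare green plastic conduit sleeve, plain round, 41 mm diameter, 50 high, standing on end among the parts; belongs to no kit, stays. The point is its centre, half-way up.
- carton: Closed white carton, 60 (x) by 90 (y) by 40 mm high, beyond the parts; stays. Origin: centre of its underside.
- can: Closed round metal can with a paper band, 82 mm diameter, 65 high, beyond the parts; stays. Origin: centre of its underside.

How it is judged:
At the end, for the whole second after the job is handed in: Each part's centre inside its own compartment of its kit's tray as the goal says, height within 5 mm of standing on the tray floor, within 7 degrees (0.12 rad) of upright, below 20 mm/s; sleeve, carton and can within 25 mm of their start and within 0.2 rad of upright (x of outlet_box_center in the frame of yellow_tray between -0.076 and 0.076 m and y of outlet_box_center in the frame of yellow_tray between 0.002 and 0.113 m and z of outlet_box_center in the frame of yellow_tray between 0.022 and 0.032 m and angle between outlet_box_center's own z axis and vertical below 0.12 rad and (((x of coupling_center in the frame of yellow_tray between -0.076 and -0.002 m and y of coupling_center in the frame of yellow_tray between -0.113 and -0.002 m and z of coupling_center in the frame of yellow_tray between 0.027 and 0.037 m and angle between coupling_center's own z axis and vertical below 0.12 rad) and (x of bushing_center in the frame of yellow_tray between 0.002 and 0.076 m and y of bushing_center in the frame of yellow_tray between -0.113 and -0.002 m and z of bushing_center in the frame of yellow_tray between 0.009 and 0.019 m and angle between bushing_center's own z axis and vertical below 0.12 rad)) or ((x of coupling_center in the frame of yellow_tray between 0.002 and 0.076 m and y of coupling_center in the frame of yellow_tray between -0.113 and -0.002 m and z of coupling_center in the frame of yellow_tray between 0.027 and 0.037 m and angle between coupling_center's own z axis and vertical below 0.12 rad) and (x of bushing_center in the frame of yellow_tray between -0.076 and -0.002 m and y of bushing_center in the frame of yellow_tray between -0.113 and -0.002 m and z of bushing_center in the frame of yellow_tray between 0.009 and 0.019 m and angle between bushing_center's own z axis and vertical below 0.12 rad))) and (((x of conduit_body_center in the frame of blue_tray between -0.076 and 0.076 m and y of conduit_body_center in the frame of blue_tray between 0.002 and 0.113 m and z of conduit_body_center in the frame of blue_tray between 0.017 and 0.027 m and angle between conduit_body_center's own z axis and vertical below 0.12 rad) and (x of ground_clamp_center in the frame of blue_tray between -0.076 and 0.076 m and y of ground_clamp_center in the frame of blue_tray between -0.113 and -0.002 m and z of ground_clamp_center in the frame of blue_tray between 0.009 and 0.019 m and angle between ground_clamp_center's own z axis and vertical below 0.12 rad)) or ((x of conduit_body_center in the frame of blue_tray between -0.076 and 0.076 m and y of conduit_body_center in the frame of blue_tray between -0.113 and -0.002 m and z of conduit_body_center in the frame of blue_tray between 0.017 and 0.027 m and angle between conduit_body_center's own z axis and vertical below 0.12 rad) and (x of ground_clamp_center in the frame of blue_tray between -0.076 and 0.076 m and y of ground_clamp_center in the frame of blue_tray between 0.002 and 0.113 m and z of ground_clamp_center in the frame of blue_tray between 0.009 and 0.019 m and angle between ground_clamp_center's own z axis and vertical below 0.12 rad))) and linear speed of each of outlet_box, coupling, bushing, conduit_body, ground_clamp below 0.02 m/s and distance of each of green_sleeve_center, carton, can from where it was at the start of the episode below 0.025 m and angle between each of green_sleeve_center, carton, can's own z axis and vertical below 0.2 rad); the robot touches nothing.
It fails at once if the green sleeve, the carton or the can is shifted more than 25 mm or tipped (distance of any of green_sleeve_center, carton, can from where it was at the start of the episode above 0.025 m or angle between any of green_sleeve_center, carton, can's own z axis and vertical above 0.3 rad).
It fails at once if a part is let fall: it is out of the gripper while more than about 30 mm above where it would stand on a tray floor ((height (world z) of outlet_box_center above 0.057 m and contact force between each of the arm, the fingers and outlet_box below 0.01 N) or (height (world z) of coupling_center above 0.062 m and contact force between each of the arm, the fingers and coupling below 0.01 N) or (height (world z) of bushing_center above 0.044 m and contact force between each of the arm, the fingers and bushing below 0.01 N) or (height (world z) of conduit_body_center above 0.052 m and contact force between each of the arm, the fingers and conduit_body below 0.01 N) or (height (world z) of ground_clamp_center above 0.044 m and contact force between each of the arm, the fingers and ground_clamp below 0.01 N)).
It also fails if it takes over 128 s, if anything falls off the work surface, if the arm or the gripper's body presses on something with over 40 N, if the wrist force passes 120 N, or if a joint passes its speed limit or range.

ROBOT

A 7-joint arm with a two-finger parallel gripper is mounted at the origin on the work surface. World frame = base frame: x ahead of the robot, y to its left, z up, the work surface at z = 0. Lengths are in m, angles in rad, forces in N, time in s.
With the tool pointing down it reaches from about 0.4 to 0.85 m from the base axis. Payload 4.4 kg.
Tool frame: the origin (TCP) lies midway between the tips of the shut fingers; the grasp point (between the pads) lies 19 mm behind it (arm.pinch_z is the distance from the TCP to the grasp point, in m); z points along the fingers, y is the direction in which the jaws open and shut (so a half turn about z gives the same grasp; the last joint's range is limited). The gripper opens to 94 mm and grips with 3 to 60 N. Pads are 16 mm wide; open, the fingers measure 119 mm over their backs; the gripper's body (75 mm by 177 mm) begins 78 mm behind the grasp point.
Start: joints at [1.272, 0.628, 0.038, 1.517, -0.027, 0.996, -0.02], TCP at [0.15, -0.632, 0.205] pointing down, gripper open.
Joint ranges: [-3.06, 3.06], [-0.37, 2.12], [-1.25, 1.32], [0.18, 2.47], [-1.1, 4.24], [0.23, 1.98], [-2.94, 2.94]. Speed limits (rad/s): [2.57, 2.57, 3.14, 3.14, 3.14, 3.14, 3.14].

INTERFACE

Orientations are given as a rotation vector (axis times angle).
In Python, from station import arm, vision, ticket gives the robot as it stands. The module is installed in compiled form; this text tells all that it offers.
- The arm moves only by the tool play_rows, never from a script. Its argument "motion" is a list that holds one entry, the list of rows, each a list of 4 numbers: the shift along the tool's x, y, z in cm, then the turn about the tool's z in rad. A call has 1 to 5 rows; each row is the pose to reach, as a shift and turn from the pose commanded when the call began, along the tool's axes at that moment; what a row does not reach only later rows make up. A row lasts 1/10 s, in which the tool goes at most 50 mm and 8.59 degrees, less where a joint would pass 70% of its speed; a pose out of reach is approached as far as the arm can. A call with a gripper value outside its range is refused whole. "fingers" is the finger opening in cm, from 0 to 9.4, set as the call begins (left out, the last holds). The fingers move at their own pace and stop on an object; "grip_force" is the grip in N (left out, the last holds). Time passes only in rows, so rows that repeat a pose let the fingers close. It gives the time, the measured TCP pose, the force and the opening at its end, in the units of the state.
- arm.get_obs(): the state, without advancing time (a new reading comes with each control period).
- vision.grab_frame(name): name is "scene" or "top"; returns a dict with "image" (480x640x3 uint8, red, green, blue), "range_z" (480x640 float32, m along the optical axis (not along the pixel's ray), 0 where there is no reading), "fovy" (degrees; the focal length in pixels is half the picture's height over the tangent of half this angle, whatever the lens; pixels are square), "cx", "cy" (the principal point, pixels), "R" (3x3) and "t" (3): a world point X has camera coordinates R X + t. Camera axes: x right, y down, z forward; pixel columns grow to the right and rows downward; lengths in m; the calibration is good to about 2 mm. A picture is of the moment at which its call begins.
- ticket.close_job(): hands the job in, once; it reports no verdict.
The state is a dict: "t": time; "qpos": joint angles; "dq": joint speeds; "joint_torque": joint torques, N m; "ee_pos": TCP position; "orientation": TCP orientation; "contact_force": force on the tool from outside, world axes, zero at the start; "ft_torque": the same for the moment, N m; "opening": opening from 0.0 (shut) to 1.0 (fully open).
Only numpy, scipy, OpenCV 4.12 (cv2) and the standard library are available. Lean on these libraries where they do the work, as an engineer would, in place of code of your own. Each camera call takes 0.05 s, during which the arm holds its last target.

## Working session

There is one attempt and no reset: what is moved stays moved. The work goes in short steps, Python scripts to look and compute and a tool call to move; the robot and the scene stay as the last step left them, time stands still between calls to the robot, and variables do not carry over. Pictures are saved under pics/ and viewed, and the job is handed in when it is done.

Besides the shell and the picture viewer there is one more tool, called as name(argument=value, ...), one argument or row to a line, values as JSON. play_rows: Moves the arm, as the interface text tells. Its arguments: {"type":"object","properties":{"motion":{"type":"array"},"fingers":{"type":"number"},"grip_force":{"type":"number"}},"required":["motion"]}

```bash
mkdir -p pics; ls
python3 - <<'E'
from station import arm, vision, ticket
import cv2,numpy as np
o=arm.get_obs();print({k:np.round(v,3).tolist() for k,v in o.items()},arm.pinch_z)
for n in("scene","top"):
    f=vision.grab_frame(n);cv2.imwrite(f"pics/{n}0.png",f["image"][:,:,::-1]);np.savez(f"{n}0.npz",**f)
    print(n,f["fovy"],f["cx"],f["cy"],f["R"].round(3).tolist(),f["t"].round(3).tolist(),(f["range_z"]==0).mean())
E
```

```text
pics
{'t': 0.0, 'qpos': [1.272, 0.629, 0.038, 1.518, -0.027, 0.996, -0.02], 'dq': [-0.0, 0.002, -0.0, 0.001, 0.0, 0.0, -0.001], 'joint_torque': [0.0, -54.972, 1.144, -18.663, -0.052, 0.023, 0.0], 'ee_pos': [0.15, -0.632, 0.205], 'orientation': [-3.118, -0.365, 0.0], 'contact_force': [-1.107, -0.522, 0.128], 'ft_torque': [-0.004, 0.025, 0.017], 'opening': 1.002} 0.0188
scene 50.440535355335086 315.3519698703486 236.481651987595 [[-0.053, 0.999, 0.009], [0.778, 0.047, -0.626], [-0.626, -0.026, -0.779]] [0.002, -0.434, 1.578] 0.003990885416666667
top 57.90089506160332 318.6137216595933 244.08412295779658 [[-0.025, -1.0, -0.017], [-0.982, 0.028, -0.187], [0.188, 0.012, -0.982]] [0.037, 0.622, 0.752] 0.0040494791666666665
```

View pics/scene0.png

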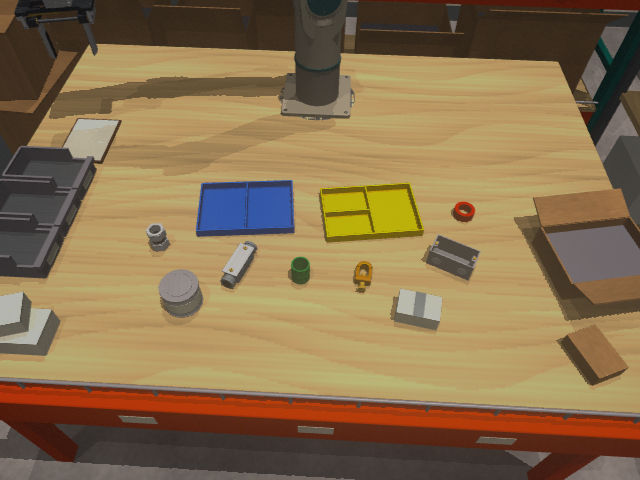

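View pics/top0.png

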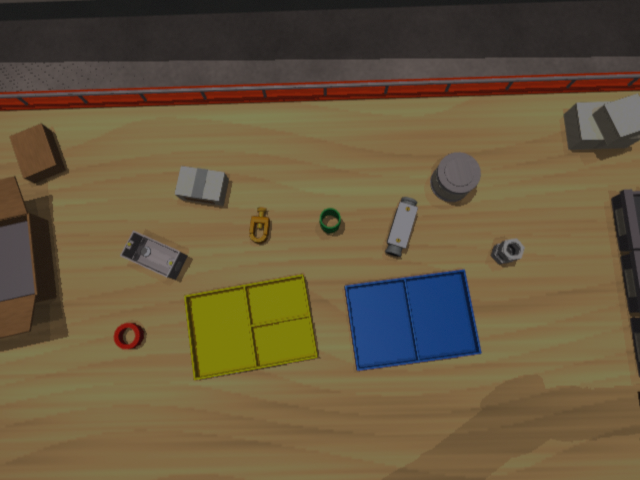

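The scene view looks back at the robot and the top view has +x up and +y left. In the top view I can see all the parts:
- coupling at (508,250)
- conduit body at (402,227)
- sleeve at (331,221)
- ground clamp at (260,226)
- outlet box at (155,255)
- bushing at (128,336)
- carton at (202,186)
- can at (456,177)
- yellow tray at (252,327)
- blue tray at (412,320)

```bash
cat > h.py <<'E'
import numpy as np,cv2
def load(n): 
    return dict(np.load(n))
def foc(f): return 240/np.tan(np.radians(float(f["fovy"])/2))
def ray(f,uv,z):
    uv=np.atleast_2d(uv).astype(float);F=foc(f)
    d=np.c_[(uv[:,0]-f["cx"])/F,(uv[:,1]-f["cy"])/F,np.ones(len(uv))]@f["R"]
    c=-f["R"].T@f["t"]
    return c+d*((z-c[2])/d[:,2])[:,None]
def cloud(f):
    F=foc(f);v,u=np.mgrid[:480,:640];D=f["range_z"]
    P=np.stack([(u-f["cx"])/F*D,(v-f["cy"])/F*D,D],-1)
    return (P-f["t"])@f["R"]
def proj(f,X):
    c=f["R"]@np.asarray(X)+f["t"];F=foc(f);return c[0]/c[2]*F+f["cx"],c[1]/c[2]*F+f["cy"]
E
python3 - <<'E'
from h import *
for n in("top0.npz","scene0.npz"):
    f=load(n);P=cloud(f);hsv=cv2.cvtColor(f["image"],cv2.COLOR_RGB2HSV)
    ok=(f["range_z"]>0)
    reg=(P[...,0]>.3)&(P[...,0]<1.0)&(abs(P[...,1])<.5)&ok
    tb=reg&(abs(P[...,2])<.008);print(n,"deck z",np.median(P[...,2][tb]))
    m=(reg&(P[...,2]>.008)&(P[...,2]<.12)).astype(np.uint8)
    k,l,s,c=cv2.connectedComponentsWithStats(m)
    for i in range(1,k):
        if s[i,4]<60: continue
        q=P[l==i];z=q[:,2];zt=np.percentile(z,97)
        t=q[z>zt-.006]
        r=cv2.minAreaRect((t[:,:2]*1000).astype(np.float32))
        print(c[i].round(),s[i,4],"ztop%.3f"%zt,"rect",np.round(r[0],1),np.round(r[1],1),round(r[2],1),"rgb",np.median(f["image"][l==i],0))
E
```

```text
top0.npz deck z -0.0007361059327032506
[327.  86.] 2062 ztop0.035 rect [962.1   0. ] [999.4  11.2] 90.0 rgb [89. 71. 70.]
[456. 176.] 1768 ztop0.066 rect [ 753.8 -251.1] [80.8 81.4] 64.2 rgb [99. 93. 93.]
[201. 185.] 1591 ztop0.042 rect [755.9 253. ] [90.4 60.7] 79.6 rgb [125. 123. 118.]
[401. 227.] 1126 ztop0.040 rect [ 659.2 -142.1] [ 37.1 112.5] 70.2 rgb [126. 124. 129.]
[259. 226.] 441 ztop0.023 rect [672.8 138. ] [36.  70.8] 83.8 rgb [118.  85.  24.]
[330. 220.] 288 ztop0.051 rect [674.4  -3.2] [38.4 40.6] 88.5 rgb [19.5 48.  24.5]
[152. 255.] 743 ztop0.049 rect [615.7 342. ] [103.5  53.9] 64.5 rgb [63. 58. 52.]
[508. 251.] 583 ztop0.059 rect [ 603.2 -339.8] [38. 43.] 66.9 rgb [70. 67. 66.]
[417. 321.] 1470 ztop0.023 rect [ 480.9 -151.9] [160.4 234.7] 6.2 rgb [ 27.  59. 101.]
[247. 327.] 1544 ztop0.023 rect [475.7 156. ] [160.8 234.2] 8.7 rgb [112. 105.  10.]
[127. 336.] 424 ztop0.023 rect [462.9 389.6] [48.4 49.7] 42.8 rgb [129.  22.  13.]
scene0.npz deck z 0.0006048536586509612
[243. 208.] 1255 ztop0.025 rect [ 482.3 -149.7] [165.5 234.3] 5.9 rgb [55. 59. 85.]
[368. 212.] 1454
[... 220 characters left out ...]
[93. 88. 81.]
[453. 256.] 1156 ztop0.050 rect [615.9 344.6] [102.2  59.7] 65.1 rgb [81. 73. 63.]
[238. 263.] 891 ztop0.041 rect [ 662.6 -140.7] [ 38.4 115.7] 69.8 rgb [174. 164. 157.]
[300. 269.] 411 ztop0.053 rect [ 6.77e+02 -2.00e-01] [41.  40.1] 11.3 rgb [64. 77. 45.]
[363. 275.] 343 ztop0.025 rect [673.4 140.2] [35.6 74. ] 81.1 rgb [164. 114.  33.]
[180. 292.] 1555 ztop0.068 rect [ 755.4 -249. ] [81.2 81.3] 45.9 rgb [145. 136. 133.]
[418. 308.] 1424 ztop0.043 rect [757.1 255.2] [90.  62.6] 80.1 rgb [184. 182. 166.]
[ 47. 332.] 427 ztop0.052 rect [ 858.1 -498.2] [ 3.5 78.3] 89.9 rgb [94. 88. 76.]
[294. 396.] 2507 ztop0.037 rect [9.641e+02 1.000e-01] [999.3   9.6] 89.9 rgb [133. 123. 121.]
```

Run:
```python
from h import *
a=load("top0.npz")["image"]
c=cv2.resize(a[150:390,90:360],None,fx=2.9,fy=2.4*1.04,interpolation=cv2.INTER_CUBIC)
cv2.imwrite("pics/topL.png",np.clip(cv2.resize(a[150:380,100:340],None,fx=2.5,fy=2.5,interpolation=3).astype(int)*1.6,0,255).astype(np.uint8)[:,:,::-1])
cv2.imwrite("pics/topR.png",np.clip(cv2.resize(a[150:380,300:540],None,fx=2.5,fy=2.5,interpolation=3).astype(int)*1.6,0,255).astype(np.uint8)[:,:,::-1])
```

```text
(no output)
```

View pics/topL.png

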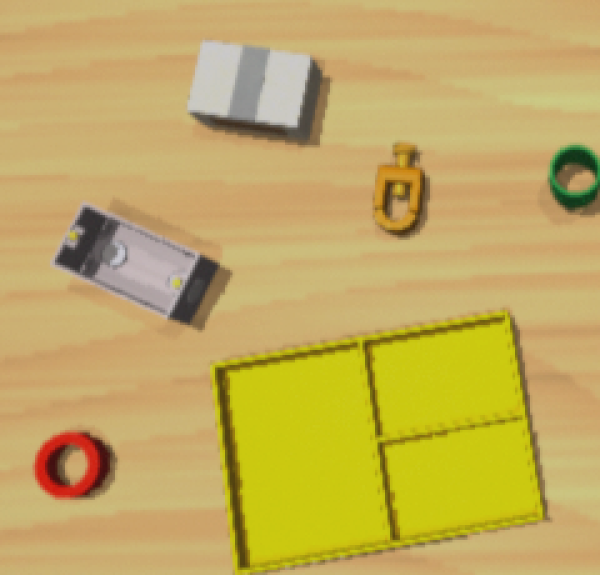

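View pics/topR.png

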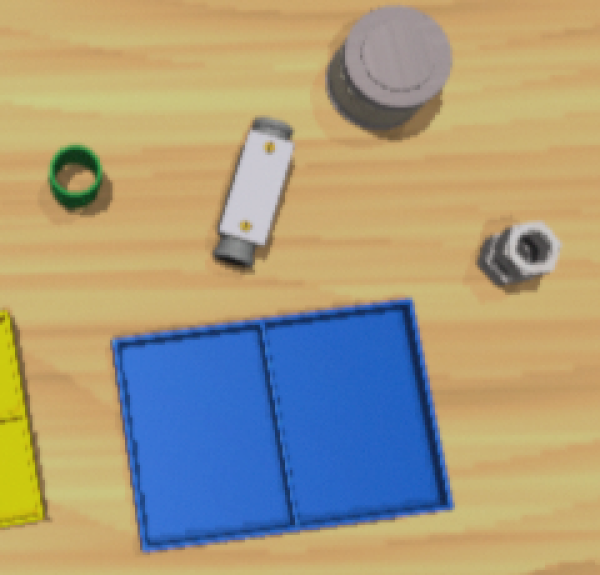

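```bash
cat >> h.py <<'E'
from scipy.spatial.transform import Rotation as Ro
def go(x,y,z,th):
    from station import arm
    o=arm.get_obs();R=Ro.from_rotvec(o["orientation"]).as_matrix();p=np.array(o["ee_pos"])
    d=R.T@(np.array([x,y,z])-p)*100;cur=np.arctan2(R[1,0],R[0,0])
    t=-(np.radians(th)-cur);t=(t+np.pi)%(2*np.pi)-np.pi
    print("t%.1f"%o["t"],"p",p.round(4),"th%.1f"%np.degrees(cur),"tilt%.3f"%np.arccos(-R[2,2]),"F",np.round(o["contact_force"],1),"op%.3f"%o["opening"],"q7 %.2f"%o["qpos"][6])
    print("shift cm",d.round(2),"turn",round(t,3))
E
python3 - <<'E'
from h import *
f=load("scene0.npz");P=cloud(f)
m=(f["range_z"]>0)&(P[...,0]>0)&(P[...,0]<.8)&(P[...,1]<-.35)&(P[...,2]>.03)
q=P[m]
for a in np.arange(0,.8,.1):
    for b in np.arange(-.8,-.35,.1):
        s=q[(q[:,0]>=a)&(q[:,0]<a+.1)&(q[:,1]>=b)&(q[:,1]<b+.1)]
        if len(s)>5: print(round(a,1),round(b,1),s[:,2].max().round(3))
go(.604,-.339,.205,8)
E
```

```text
0.1 -0.8 0.349
0.1 -0.7 0.368
0.1 -0.6 0.362
0.2 -0.8 0.346
0.2 -0.7 0.345
0.3 -0.8 0.079
0.3 -0.7 0.081
0.3 -0.6 0.055
0.4 -0.8 0.081
0.4 -0.7 0.08
0.4 -0.6 0.053
0.5 -0.8 0.066
0.5 -0.7 0.081
0.5 -0.6 0.052
0.5 -0.4 0.059
0.6 -0.8 0.049
0.6 -0.7 0.08
0.6 -0.6 0.053
0.6 -0.4 0.061
0.7 -0.7 0.079
0.7 -0.6 0.052
t0.1 p [ 0.1499 -0.6319  0.2047] th13.3 tilt0.002 F [ 0.7 -0.4 -0.5] op1.003 q7 -0.02
shift cm [ 50.95 -18.02  -0.  ] turn 0.093
```

play_rows(
  motion=[
    [[4.6,-1.6,0,0],[9.2,-3.3,0,0],[13.8,-4.9,0,0],[18.4,-6.5,0,0],[23,-8.1,0,0]],
  ],
  fingers=9,
  grip_force=25,
)

```text
t: 0.6
ee_pos: [0.3564, -0.4992, 0.2052]
orientation: [-3.12, -0.364, 0.0]
contact_force: [0.4, -0.7, -0.2]
opening: 0.955
```

play_rows(
  motion=[
    [[4.6,-1.6,0,0],[9.2,-3.3,0,0],[13.8,-4.9,0,0],[18.4,-6.5,0,0],[23,-8.1,0,0.09]],
  ],
)

```text
t: 1.1
ee_pos: [0.5614, -0.3674, 0.2051]
orientation: [-3.133, -0.221, 0.001]
contact_force: [0.6, -1.3, -0.6]
opening: 0.956
```

```bash
python3 -c "
from h import *
go(.604,-.339,.018,8)"
```

```text
t1.1 p [ 0.5614 -0.3674  0.2051] th8.1 tilt0.001 F [ 0.6 -1.3 -0.6] op0.956 q7 -0.85
shift cm [ 4.63 -2.2  18.71] turn 0.001
```

play_rows(
  motion=[
    [[2.3,-1.1,2,0],[4.6,-2.2,5,0],[4.6,-2.2,10,0],[4.6,-2.2,14,0],[4.6,-2.2,14,0]],
  ],
)

```text
t: 1.6
ee_pos: [0.5978, -0.3373, 0.0588]
orientation: [-3.126, -0.225, 0.018]
contact_force: [-1.5, -0.2, -0.2]
opening: 0.956
```

Run:
```python
from h import *
go(.604,-.339,.022,8)
from station import vision
for n in("scene","top"):
    f=vision.grab_frame(n);np.savez(n+"1.npz",**f)
    u,v=map(int,proj(f,[.604,-.339,.05]))
    a=f["image"][max(v-60,0):v+60,max(u-60,0):u+60];cv2.imwrite(f"pics/{n}1.png",cv2.resize(a,None,fx=4,fy=4,interpolation=3)[:,:,::-1])
```

```text
t1.6 p [ 0.5978 -0.3373  0.0588] th8.2 tilt0.013 F [-1.5 -0.2 -0.2] op0.956 q7 -0.91
shift cm [0.63 0.29 3.67] turn 0.004
```

View pics/scene1.png

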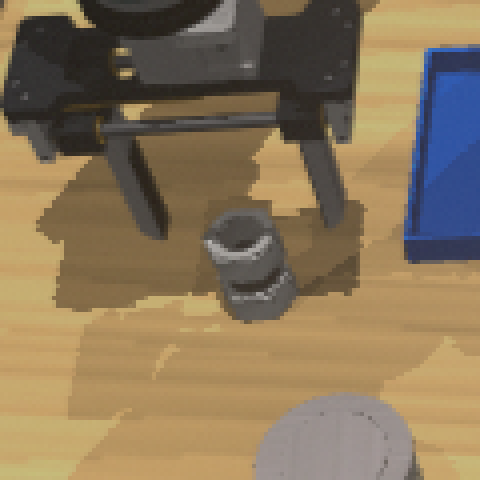

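The fingers (tips at 155,235 and 335,225 in the crop) straddle the coupling at (245,265). I'll descend.

play_rows(
  motion=[
    [[0.0,0,1,0],[0,0,1,0]],
  ],
)

```text
t: 1.9
ee_pos: [0.6032, -0.341, 0.0567]
orientation: [3.133, 0.223, 0.003]
contact_force: [-0.2, -0.2, -0.1]
opening: 0.96
```

```bash
python3 -c "
from h import *
go(.604,-.339,.022,8)"
```

```text
t1.9 p [ 0.6032 -0.341   0.0567] th8.2 tilt0.002 F [-0.2 -0.2 -0.1] op0.960 q7 -0.91
shift cm [ 0.1  -0.19  3.47] turn 0.003
```

play_rows(
  motion=[
    [[0.1,-0.2,1.7,0],[0.1,-0.2,3.4,0],[0.1,-0.2,3.4,0],[0.1,-0.2,3.4,0]],
  ],
)

```text
t: 2.3
ee_pos: [0.6027, -0.338, 0.0204]
orientation: [-3.133, -0.224, 0.002]
contact_force: [0.1, 0.3, -0.1]
opening: 0.954
```

play_rows(
  motion=[
    [[0,0,0,0],[0,0,0,0],[0,0,0,0],[0,0,0,0],[0,0,0,0]],
  ],
  fingers=2,
)

```text
t: 2.8
ee_pos: [0.6034, -0.3383, 0.0217]
orientation: [3.133, 0.224, 0.0]
contact_force: [-0.5, 0.3, 0.1]
opening: 0.566
```

play_rows(
  motion=[
    [[0,0,0,0],[0,0,0,0],[0,0,0,0],[0,0,0,0],[0,0,0,0]],
  ],
)

```text
t: 3.3
ee_pos: [0.6035, -0.3387, 0.0216]
orientation: [3.133, 0.224, 0.001]
contact_force: [0.6, -1.4, 0.8]
opening: 0.408
```

play_rows(
  motion=[
    [[0,0,-1,0],[0,0,-3,0],[0,0,-6,0],[0,0,-10,0],[0,0,-13,0]],
  ],
)

```text
t: 3.8
ee_pos: [0.6036, -0.338, 0.154]
orientation: [3.133, 0.224, 0.002]
contact_force: [0.0, -0.6, -1.3]
opening: 0.408
```

```bash
python3 -c "
from h import *
go(.5237,.1063,.16,8.7)"
```

```text
t3.8 p [ 0.6036 -0.338   0.154 ] th8.2 tilt0.001 F [ 0.  -0.6 -1.3] op0.408 q7 -0.92
shift cm [ -1.58 -45.12  -0.61] turn -0.009
```

play_rows(
  motion=[
    [[0,-3,0,0],[-0.3,-7,0,0],[-0.5,-11.5,0,0],[-0.7,-16,0,0],[-0.8,-20.5,0,0]],
  ],
)

```text
t: 4.3
ee_pos: [0.5652, -0.1344, 0.1519]
orientation: [-3.133, -0.224, 0.0]
contact_force: [0.6, 0.4, -1.5]
opening: 0.412
```

play_rows(
  motion=[
    [[0,-4.5,0,0],[-0.3,-9,0,0],[-0.5,-13.5,0,0],[-0.7,-18,0,0],[-0.8,-21.5,0,0]],
  ],
)

```text
t: 4.8
ee_pos: [0.5263, 0.0786, 0.152]
orientation: [-3.132, -0.228, 0.001]
contact_force: [0.0, -0.1, -2.2]
opening: 0.411
```

play_rows(
  motion=[
    [[0,-2,0,0],[0,-3.1,0,0],[0,-3.1,0,0]],
  ],
)

```text
t: 5.1
ee_pos: [0.5229, 0.1074, 0.1517]
orientation: [-3.133, -0.228, 0.0]
contact_force: [-0.6, 0.2, -1.3]
opening: 0.409
```

```bash
python3 -c "
from h import *
go(.5237,.1063,.026,8.7)"
```

```text
t5.1 p [0.5229 0.1074 0.1517] th8.3 tilt0.001 F [-0.6  0.2 -1.3] op0.409 q7 -1.61
shift cm [ 0.06  0.13 12.57] turn -0.006
```

play_rows(
  motion=[
    [[0,0,3,0],[0,0.1,6.5,0],[0,0.1,10,0],[0,0.1,11.7,0],[0,0.1,12.3,0]],
  ],
)

```text
t: 5.6
ee_pos: [0.5225, 0.1023, 0.0267]
orientation: [3.132, 0.22, -0.005]
contact_force: [-0.5, 0.0, -1.7]
opening: 0.41
```

play_rows(
  motion=[
    [[0,0,0.1,0],[0,0,0.2,0],[0,0,0.3,0],[0,0,0.3,0]],
  ],
)

```text
t: 6.0
ee_pos: [0.5241, 0.1049, 0.0263]
orientation: [-3.133, -0.224, -0.003]
contact_force: [0.9, 0.4, -2.0]
opening: 0.411
```

play_rows(
  motion=[
    [[0,0,0.1,0],[0,0,0.2,0],[0,0,0.2,0]],
  ],
)

```text
t: 6.3
ee_pos: [0.5239, 0.105, 0.0245]
orientation: [-3.133, -0.224, -0.002]
contact_force: [-1.2, -0.3, 5.9]
opening: 0.412
```

```bash
python3 -c "
from h import *
go(.5237,.1063,.0245,8.7)"
```

```text
t6.3 p [0.5239 0.105  0.0245] th8.2 tilt0.001 F [-1.2 -0.3  5.9] op0.412 q7 -1.59
shift cm [-0.   -0.13  0.  ] turn -0.009
```

Contact came at 0.0245, as predicted, so I'll release.

play_rows(
  motion=[
    [[0,0,0,0],[0,0,0,0],[0,0,0,0],[0,0,0,0]],
  ],
  fingers=6,
)

```text
t: 6.7
ee_pos: [0.5234, 0.1049, 0.0234]
orientation: [3.134, 0.224, -0.0]
contact_force: [0.6, -0.1, -0.3]
opening: 0.637
```

play_rows(
  motion=[
    [[0,0,-2,0],[0,0,-5,0],[0,0,-9,0],[0,0,-12,0],[0,0,-12,0]],
  ],
)

```text
t: 7.2
ee_pos: [0.5264, 0.1054, 0.1473]
orientation: [-3.132, -0.224, -0.012]
contact_force: [-0.0, 0.0, 0.3]
opening: 0.638
```

```bash
python3 -c "
from h import *
go(.671,.1395,.15,-7.5)"
```

```text
t7.2 p [0.5264 0.1054 0.1473] th8.2 tilt0.008 F [-0.   0.   0.3] op0.638 q7 -1.61
shift cm [14.8  -1.32 -0.15] turn 0.274
```

play_rows(
  motion=[
    [[4,-0.4,0,0.1],[8,-0.8,0,0.2],[12,-1.1,0,0.27],[14.8,-1.3,0,0.27],[14.8,-1.3,0,0.27]],
  ],
)

```text
t: 7.7
ee_pos: [0.6706, 0.1396, 0.1414]
orientation: [3.135, -0.199, 0.002]
contact_force: [-0.7, -0.0, 0.1]
opening: 0.639
```

```bash
python3 -c "
from h import *
go(.671,.1395,.004,-7.5)"
```

```text
t7.7 p [0.6706 0.1396 0.1414] th-7.2 tilt0.001 F [-0.7 -0.   0.1] op0.639 q7 -1.82
shift cm [ 0.02  0.   13.74] turn 0.004
```

play_rows(
  motion=[
    [[0,0,3.5,0],[0,0,7,0],[0,0,10,0],[0,0,10.5,0],[0,0,10.5,0]],
  ],
)

```text
t: 8.2
ee_pos: [0.6665, 0.1383, 0.0373]
orientation: [3.134, -0.2, -0.005]
contact_force: [0.1, -0.2, 0.9]
opening: 0.641
```

Run:
```python
from h import *
from station import vision
for n in("scene",):
    f=vision.grab_frame(n);np.savez(n+"2.npz",**f)
    u,v=map(int,proj(f,[.60,.14,.03]))
    a=f["image"][max(v-60,0):v+60,max(u-60,0):u+60];cv2.imwrite(f"pics/{n}2.png",cv2.resize(a,None,fx=4,fy=4,interpolation=3)[:,:,::-1])
go(.671,.1395,.004,-7.5)
```

```text
t8.2 p [0.668  0.1385 0.0388] th-7.3 tilt0.000 F [-0.9 -0.5  0.4] op0.637 q7 -1.81
shift cm [ 0.28 -0.13  3.48] turn 0.003
```

View pics/scene2.png

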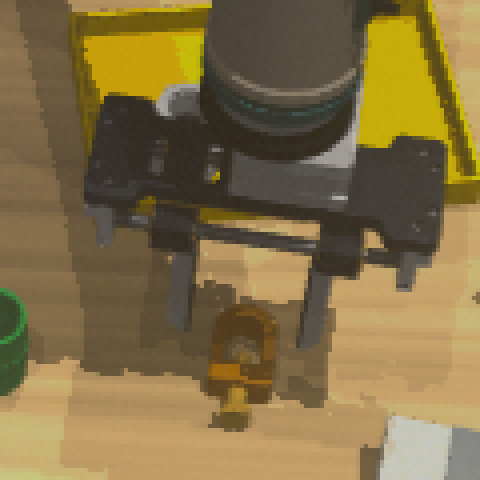

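The fingers (tips at 180,325 and 312,340) straddle the clamp at (243,350), and the coupling stands in the tray at (180,100). I'll go down and grip.

play_rows(
  motion=[
    [[0.2,-0.1,1.5,0],[0.2,-0.1,3,0],[0.2,-0.1,3.4,0],[0.2,-0.1,3.4,0],[0.2,-0.1,3.4,0]],
  ],
)

```text
t: 8.75
ee_pos: [0.6704, 0.1395, 0.0045]
orientation: [3.135, -0.2, 0.0]
contact_force: [0.1, -0.4, -0.0]
opening: 0.639
```

play_rows(
  motion=[
    [[0,0,0,0],[0,0,0,0],[0,0,0,0],[0,0,0,0],[0,0,0,0]],
  ],
  fingers=2,
)

```text
t: 9.25
ee_pos: [0.6704, 0.1396, 0.0048]
orientation: [-3.135, 0.2, -0.001]
contact_force: [-0.3, 0.6, 2.1]
opening: 0.38
```

```bash
python3 -c "
from h import *
go(.671,.1395,.004,-7.5)"
```

```text
t9.2 p [0.6704 0.1396 0.0048] th-7.3 tilt0.000 F [-0.3  0.6  2.1] op0.380 q7 -1.80
shift cm [ 0.06 -0.    0.08] turn 0.004
```

Opening 0.38 is about 36 mm, so the clamp is gripped.

play_rows(
  motion=[
    [[0,0,0,0],[0,0,-2,0],[0,0,-5,0],[0,0,-9,0],[0,0,-13,0]],
  ],
)

```text
t: 9.75
ee_pos: [0.6693, 0.1394, 0.1348]
orientation: [3.135, -0.2, -0.003]
contact_force: [0.4, 0.9, -1.4]
opening: 0.385
```

```bash
python3 -c "
from h import *
go(.4755,-.0936,.14,6.2)"
```

```text
t9.8 p [0.6693 0.1394 0.1348] th-7.3 tilt0.002 F [ 0.4  0.9 -1.4] op0.385 q7 -1.82
shift cm [-16.27  25.57  -0.46] turn -0.236
```

play_rows(
  motion=[
    [[-2,3,0,0],[-4.6,7.2,0,-0.06],[-7.2,11.4,0,-0.12],[-9.8,15.6,0,-0.18],[-12.4,19.7,0,-0.23]],
  ],
)

```text
t: 10.25
ee_pos: [0.5205, -0.0416, 0.1344]
orientation: [3.137, 0.165, -0.0]
contact_force: [1.2, -1.2, -1.5]
opening: 0.382
```

```bash
python3 -c "
from h import *
go(.4755,-.0936,.14,6.2)"
```

```text
t10.2 p [ 0.5205 -0.0416  0.1344] th6.0 tilt0.000 F [ 1.2 -1.2 -1.5] op0.382 q7 -1.37
shift cm [-5.02  4.7  -0.56] turn -0.003
```

play_rows(
  motion=[
    [[-3,2.7,0,0],[-5,4.7,0,0],[-5,4.7,0,0],[-5,4.7,0,0]],
  ],
)

```text
t: 10.65
ee_pos: [0.4774, -0.0923, 0.1346]
orientation: [-3.137, -0.159, -0.001]
contact_force: [0.4, 0.5, -0.7]
opening: 0.381
```

```bash
python3 -c "
from h import *
go(.4755,-.0936,.0078,6.2)"
```

```text
t10.7 p [ 0.4774 -0.0923  0.1346] th5.8 tilt0.001 F [ 0.4  0.5 -0.7] op0.381 q7 -1.27
shift cm [-0.21  0.11 12.68] turn -0.007
```

play_rows(
  motion=[
    [[-0.2,0.1,3,0],[-0.2,0.1,6.5,0],[-0.2,0.1,10,0],[-0.2,0.1,11.8,0],[-0.2,0.1,12.4,0]],
  ],
)

```text
t: 11.15
ee_pos: [0.4752, -0.0915, 0.0083]
orientation: [-3.136, -0.165, 0.004]
contact_force: [-0.3, 0.4, -1.2]
opening: 0.383
```

play_rows(
  motion=[
    [[0,0,0.1,0],[0,0,0.2,0],[0,0,0.3,0],[0,0,0.4,0],[0,0,0.4,0]],
  ],
)

```text
t: 11.65
ee_pos: [0.4764, -0.0932, 0.0078]
orientation: [3.137, 0.162, 0.004]
contact_force: [-1.0, 1.3, 5.2]
opening: 0.381
```

Contact at 0.0078, which is where I expected it. I'll release to 5.5 cm.

play_rows(
  motion=[
    [[0,0,0,0],[0,0,0,0],[0,0,0,0],[0,0,0,0]],
  ],
  fingers=5.5,
)

```text
t: 12.05
ee_pos: [0.4755, -0.0933, 0.0066]
orientation: [3.137, 0.161, 0.0]
contact_force: [-0.5, -0.1, -0.6]
opening: 0.583
```

play_rows(
  motion=[
    [[0,0,-2,0],[0,0,-5,0],[0,0,-9,0],[0,0,-13,0],[0,0,-13,0]],
  ],
)

```text
t: 12.55
ee_pos: [0.4788, -0.0939, 0.1408]
orientation: [3.136, 0.161, 0.014]
contact_force: [0.6, -0.8, -0.2]
opening: 0.584
```

```bash
python3 -c "
from h import *
go(.661,-.1413,.14,-20)"
```

```text
t12.6 p [ 0.4788 -0.0939  0.1408] th5.9 tilt0.009 F [ 0.6 -0.8 -0.2] op0.584 q7 -1.26
shift cm [17.64  6.58  0.25] turn 0.452
```

play_rows(
  motion=[
    [[3,1.1,0,0.1],[7,2.6,0,0.2],[11,4.1,0,0.3],[15,5.6,0,0.4],[17.8,6.7,0,0.45]],
  ],
  fingers=6.2,
)

```text
t: 13.05
ee_pos: [0.6613, -0.142, 0.135]
orientation: [3.093, -0.547, -0.0]
contact_force: [0.6, 0.9, 0.2]
opening: 0.661
```

play_rows(
  motion=[
    [[0,0,2,0],[0,0,5,0],[0,0,7,0],[0,0,7,0],[0,0,7,0]],
  ],
)

```text
t: 13.55
ee_pos: [0.6589, -0.1416, 0.0657]
orientation: [3.094, -0.543, -0.002]
contact_force: [-0.7, -0.3, -0.2]
opening: 0.658
```

Run:
```python
from h import *
from station import vision
for n in("scene",):
    f=vision.grab_frame(n);np.savez(n+"3.npz",**f)
    u,v=map(int,proj(f,[.58,-.14,.03]))
    a=f["image"][max(v-70,0):v+70,max(u-70,0):u+70];cv2.imwrite(f"pics/{n}3.png",cv2.resize(a,None,fx=4,fy=4,interpolation=3)[:,:,::-1])
go(.661,-.1413,.012,-20)
```

```text
t13.6 p [ 0.6597 -0.1419  0.0669] th-19.9 tilt0.001 F [-0.4  0.1 -0.2] op0.657 q7 -1.58
shift cm [ 0.1  -0.1   5.49] turn 0.002
```

View pics/scene3.png

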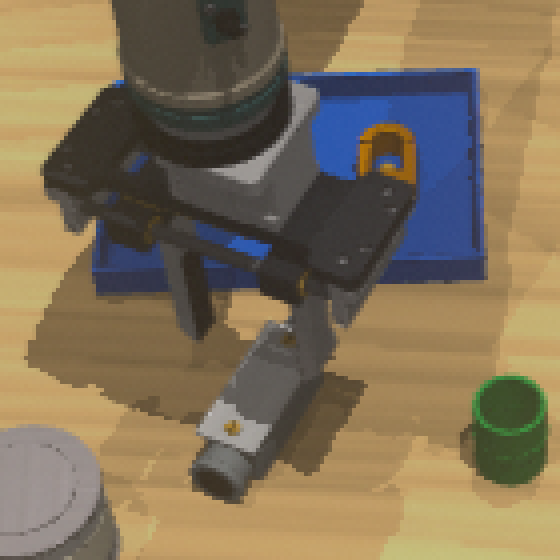

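The clamp sits in the blue tray's +y compartment at (387,155), and the fingers straddle the conduit body at (265,400). I'll descend.

play_rows(
  motion=[
    [[0.1,-0.1,2,0],[0.1,-0.1,4,0],[0.1,-0.1,5.4,0],[0.1,-0.1,5.4,0],[0.1,-0.1,5.4,0]],
  ],
)

```text
t: 14.1
ee_pos: [0.6612, -0.1413, 0.0133]
orientation: [3.094, -0.543, 0.002]
contact_force: [-0.6, -0.2, -0.2]
opening: 0.661
```

play_rows(
  motion=[
    [[0,0,0,0],[0,0,0,0],[0,0,0,0],[0,0,0,0],[0,0,0,0]],
  ],
  fingers=2,
  grip_force=35,
)

```text
t: 14.6
ee_pos: [0.6609, -0.1413, 0.013]
orientation: [3.094, -0.543, 0.001]
contact_force: [-1.3, 0.0, 3.2]
opening: 0.385
```

play_rows(
  motion=[
    [[0,0,0,0],[0,0,-1.5,0],[0,0,-4,0],[0,0,-8,0],[0,0,-12,0]],
  ],
)

```text
t: 15.1
ee_pos: [0.6594, -0.1405, 0.1331]
orientation: [-3.094, 0.542, 0.004]
contact_force: [1.2, -0.2, -2.4]
opening: 0.385
```

```bash
python3 -c "
from h import *
go(.4877,-.208,.14,6.2)"
```

```text
t15.1 p [ 0.6594 -0.1405  0.1331] th-19.9 tilt0.003 F [ 1.2 -0.2 -2.4] op0.385 q7 -1.59
shift cm [-13.86  12.19  -0.65] turn -0.455
```

play_rows(
  motion=[
    [[-2,1.8,0,-0.1],[-5,4.4,0,-0.2],[-8,7,0,-0.3],[-11,9.6,0,-0.38],[-13.3,11.7,0,-0.45]],
  ],
)

```text
t: 15.6
ee_pos: [0.4925, -0.2063, 0.1327]
orientation: [-3.137, -0.165, 0.003]
contact_force: [0.6, -0.2, -4.3]
opening: 0.387
```

play_rows(
  motion=[
    [[0,0,0,0],[0,0,0,0]],
  ],
)

```text
t: 15.8
ee_pos: [0.4954, -0.2062, 0.133]
orientation: [-3.138, -0.158, -0.001]
contact_force: [0.8, 0.6, -3.5]
opening: 0.38
```

```bash
python3 -c "
from h import *
go(.4877,-.208,.0162,6.2)"
```

```text
t15.8 p [ 0.4954 -0.2062  0.133 ] th5.8 tilt0.000 F [ 0.8  0.6 -3.5] op0.380 q7 -1.06
shift cm [-0.79  0.1  11.68] turn -0.008
```

play_rows(
  motion=[
    [[-0.8,0.1,3,0],[-0.8,0.1,6.5,0],[-0.8,0.1,10,0],[-0.8,0.1,11,0],[-0.8,0.1,11.4,0]],
  ],
)

```text
t: 16.3
ee_pos: [0.4883, -0.2067, 0.0175]
orientation: [-3.136, -0.163, 0.002]
contact_force: [-0.6, 1.0, -3.3]
opening: 0.387
```

play_rows(
  motion=[
    [[0,0,0.1,0],[0,0,0.2,0],[0,0,0.3,0],[0,0,0.4,0],[0,0,0.4,0]],
  ],
)

```text
t: 16.8
ee_pos: [0.4889, -0.208, 0.016]
orientation: [3.137, 0.161, 0.004]
contact_force: [-0.4, 0.8, 3.9]
opening: 0.384
```

Contact as expected at 0.016. Releasing.

play_rows(
  motion=[
    [[0,0,0,0],[0,0,0,0],[0,0,0,0],[0,0,0,0]],
  ],
  fingers=5.5,
)

```text
t: 17.2
ee_pos: [0.488, -0.2077, 0.0146]
orientation: [3.137, 0.161, 0.001]
contact_force: [0.4, 0.2, -0.7]
opening: 0.584
```

play_rows(
  motion=[
    [[0,0,-2,0],[0,0,-5,0],[0,0,-9,0],[0,0,-13,0],[0,0,-13,0]],
  ],
)

```text
t: 17.7
ee_pos: [0.4913, -0.2091, 0.1492]
orientation: [3.133, 0.161, 0.014]
contact_force: [0.6, -0.5, -0.5]
opening: 0.586
```

```bash
python3 -c "
from h import *
go(.6158,.3433,.16,64.8)"
```

```text
t17.7 p [ 0.4913 -0.2091  0.1492] th5.9 tilt0.010 F [ 0.6 -0.5 -0.5] op0.586 q7 -1.05
shift cm [ 18.05 -53.67  -1.16] turn -1.028
```

play_rows(
  motion=[
    [[1.5,-4.5,0,-0.1],[3,-9,0,-0.2],[4.5,-13.5,0,-0.3],[6,-18,0,-0.4],[7.5,-22.5,0,-0.5]],
  ],
  fingers=8,
)

```text
t: 18.2
ee_pos: [0.5391, 0.0257, 0.1438]
orientation: [-2.998, -0.938, 0.001]
contact_force: [0.1, -0.4, 0.5]
opening: 0.851
```

```bash
python3 -c "
from h import *
go(.6158,.3433,.14,64.8)"
```

```text
t18.2 p [0.5391 0.0257 0.1438] th34.8 tilt0.001 F [ 0.1 -0.4  0.5] op0.851 q7 -1.10
shift cm [ 24.4  -21.72   0.37] turn -0.524
```

play_rows(
  motion=[
    [[3.5,-3,0,-0.1],[7,-6.2,0,-0.2],[10.5,-9.3,0,-0.3],[14,-12.4,0,-0.4],[17.5,-15.5,0,-0.5]],
  ],
)

```text
t: 18.7
ee_pos: [0.5954, 0.2525, 0.1435]
orientation: [-2.672, -1.651, 0.002]
contact_force: [0.9, -0.5, -0.5]
opening: 0.853
```

```bash
python3 -c "
from h import *
go(.6158,.3433,.14,64.8)"
```

```text
t18.7 p [0.5954 0.2525 0.1435] th63.4 tilt0.001 F [ 0.9 -0.5 -0.5] op0.853 q7 -1.03
shift cm [ 9.03 -2.24  0.35] turn -0.024
```

play_rows(
  motion=[
    [[4,-1,0,-0.02],[8,-2,0,-0.02],[8,-2,2,-0.02],[8,-2,4,-0.02],[8,-2,4,-0.02]],
  ],
)

```text
t: 19.2
ee_pos: [0.6112, 0.3299, 0.1002]
orientation: [-2.659, -1.673, 0.012]
contact_force: [-0.3, -1.4, -1.0]
opening: 0.85
```

Run:
```python
from h import *
from station import vision
for n in("scene",):
    f=vision.grab_frame(n);np.savez(n+"4.npz",**f)
    u,v=map(int,proj(f,[.58,.3,.03]))
    a=f["image"][max(v-70,0):v+70,max(u-70,0):u+70];cv2.imwrite(f"pics/{n}4.png",cv2.resize(a,None,fx=4,fy=4,interpolation=3)[:,:,::-1])
go(.6158,.3433,.018,64.8)
```

```text
t19.2 p [0.6125 0.3303 0.1022] th64.3 tilt0.005 F [-0.2 -0.6 -0.1] op0.851 q7 -1.10
shift cm [ 1.35 -0.24  8.41] turn -0.008
```

View pics/scene4.png

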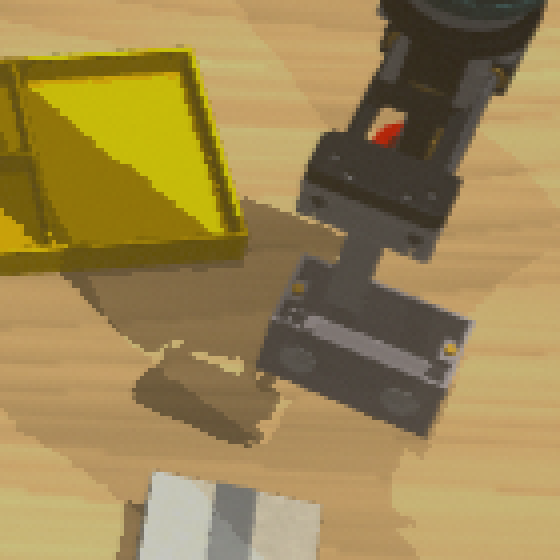

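Run:
```python
from h import *
f=load("scene4.npz");u0,v0=map(int,proj(f,[.58,.3,.03]))
for s in(-1,1):
    u,v=proj(f,[.6125+s*.04*.9,.3303-s*.04*.43,.102]);print((u-u0+70)*4,(v-v0+70)*4)
t=load("scene0.npz");P=cloud(t)
m=(abs(P[...,0]-.616)<.07)&(abs(P[...,1]-.343)<.07)&(P[...,2]>.042)&(P[...,2]<.056)
q=P[m];r=cv2.minAreaRect((q[:,:2]*1000).astype(np.float32));print(r)
```

```text
390.4605264678512 202.14949893820437
342.2461011265357 301.9670360139186
((615.4153442382812, 344.68194580078125), (101.88040161132812, 61.35207748413086), 64.46405792236328)
```

The near finger tip projects to (342,302), which matches the picture, and the far one is hidden. I'll descend in two stages.

play_rows(
  motion=[
    [[1.3,-0.2,0,0],[1.3,-0.2,2,0],[1.3,-0.2,5,0],[1.3,-0.2,8,0],[1.3,-0.2,8.2,0]],
  ],
)

```text
t: 19.75
ee_pos: [0.6156, 0.3419, 0.0194]
orientation: [2.66, 1.672, -0.01]
contact_force: [-0.4, -0.4, -0.7]
opening: 0.85
```

play_rows(
  motion=[
    [[0,0,0,0],[0,0,0,0]],
  ],
)

```text
t: 19.95
ee_pos: [0.6193, 0.3445, 0.0247]
orientation: [-2.66, -1.672, -0.006]
contact_force: [0.4, 0.0, 0.2]
opening: 0.853
```

```bash
python3 -c "
from h import *
go(.6158,.3433,.018,64.8)"
```

```text
t19.9 p [0.6193 0.3445 0.0247] th64.3 tilt0.004 F [0.4 0.  0.2] op0.853 q7 -1.13
shift cm [-0.27 -0.26  0.67] turn -0.009
```

play_rows(
  motion=[
    [[0,-0.2,0.4,0],[0,-0.2,0.4,0],[0,-0.2,0.4,0]],
  ],
)

```text
t: 20.25
ee_pos: [0.6161, 0.345, 0.0192]
orientation: [-2.659, -1.673, -0.001]
contact_force: [-0.8, 0.4, -0.1]
opening: 0.849
```

play_rows(
  motion=[
    [[0,0,0,0],[0,0,0,0],[0,0,0,0],[0,0,0,0],[0,0,0,0]],
  ],
  fingers=4,
  grip_force=25,
)

```text
t: 20.75
ee_pos: [0.6163, 0.3445, 0.0185]
orientation: [2.659, 1.672, 0.001]
contact_force: [0.9, -0.6, 0.7]
opening: 0.568
```

play_rows(
  motion=[
    [[0,0,0,0],[0,0,-1.5,0],[0,0,-4,0],[0,0,-8,0],[0,0,-12,0]],
  ],
)

```text
t: 21.25
ee_pos: [0.6151, 0.3445, 0.1399]
orientation: [-2.659, -1.673, 0.002]
contact_force: [0.5, -0.5, -2.3]
opening: 0.57
```

```bash
python3 -c "
from h import *
go(.4764-.0087,.1572+.0568,.14,8.7)"
```

```text
t21.2 p [0.6151 0.3445 0.1399] th64.3 tilt0.002 F [ 0.5 -0.5 -2.3] op0.570 q7 -1.11
shift cm [-18.15  -7.64   0.02] turn 0.971
```

play_rows(
  motion=[
    [[-2,-0.8,0,0.12],[-5,-2.1,0,0.25],[-8,-3.4,0,0.38],[-11,-4.7,0,0.5],[-14,-5.9,0,0.63]],
  ],
)

```text
t: 21.75
ee_pos: [0.5007, 0.2436, 0.1394]
orientation: [-3.048, -0.759, -0.0]
contact_force: [-0.1, 0.6, -1.5]
opening: 0.574
```

```bash
python3 -c "
from h import *
go(.4764-.0087,.1572+.0568,.14,8.7)"
```

```text
t21.8 p [0.5007 0.2436 0.1394] th28.0 tilt0.001 F [-0.1  0.6 -1.5] op0.574 q7 -1.59
shift cm [-4.3   1.06 -0.06] turn 0.336
```

play_rows(
  motion=[
    [[-2,0.5,0,0.13],[-4.2,1.1,0,0.26],[-4.2,1.1,0,0.33],[-4.2,1.1,0,0.33],[-4.2,1.1,0,0.33]],
  ],
)

```text
t: 22.25
ee_pos: [0.4707, 0.2153, 0.1392]
orientation: [-3.13, -0.259, -0.002]
contact_force: [0.0, -0.1, -2.6]
opening: 0.572
```

```bash
python3 -c "
from h import *
go(.4764-.0087,.1572+.0568,.0215,8.7)"
```

```text
t22.2 p [0.4707 0.2153 0.1392] th9.5 tilt0.002 F [ 0.  -0.1 -2.6] op0.572 q7 -1.81
shift cm [-0.33  0.09 11.77] turn 0.013
```

play_rows(
  motion=[
    [[-0.3,0.1,3,0],[-0.3,0.1,6.5,0],[-0.3,0.1,10,0],[-0.3,0.1,11,0],[-0.3,0.1,11.5,0]],
  ],
)

```text
t: 22.75
ee_pos: [0.4673, 0.2132, 0.0227]
orientation: [3.131, 0.257, -0.002]
contact_force: [-0.1, -0.4, -1.3]
opening: 0.571
```

play_rows(
  motion=[
    [[0,0,0.1,0],[0,0,0.2,0],[0,0,0.3,0],[0,0,0.4,0],[0,0,0.4,0]],
  ],
)

```text
t: 23.25
ee_pos: [0.4686, 0.2136, 0.0214]
orientation: [-3.13, -0.255, -0.004]
contact_force: [-0.1, 0.0, 10.2]
opening: 0.574
```

play_rows(
  motion=[
    [[0,0,0,0],[0,0,0,0],[0,0,0,0],[0,0,0,0]],
  ],
  fingers=7,
)

```text
t: 23.65
ee_pos: [0.4676, 0.213, 0.0195]
orientation: [-3.131, -0.255, -0.0]
contact_force: [0.9, -0.5, 1.1]
opening: 0.742
```

play_rows(
  motion=[
    [[0,0,-2,0],[0,0,-5,0],[0,0,-9,0],[0,0,-12,0],[0,0,-12,0]],
  ],
)

```text
t: 24.15
ee_pos: [0.4702, 0.2142, 0.1431]
orientation: [-3.128, -0.255, -0.011]
contact_force: [1.4, -0.4, 0.1]
opening: 0.744
```

```bash
python3 -c "
from h import *
go(.4636,.3907,.14,8.7)"
```

```text
t24.1 p [0.4702 0.2142 0.1431] th9.3 tilt0.008 F [ 1.4 -0.4  0.1] op0.744 q7 -1.81
shift cm [  2.21 -17.52   0.37] turn 0.011
```

play_rows(
  motion=[
    [[0.5,-4,0,0],[1,-8.5,0,0],[1.6,-13,0,0],[2.2,-17.4,0,0],[2.2,-17.4,0,0]],
  ],
)

```text
t: 24.65
ee_pos: [0.4581, 0.3963, 0.138]
orientation: [-3.125, -0.27, 0.002]
contact_force: [-0.2, 0.1, -0.3]
opening: 0.742
```

play_rows(
  motion=[
    [[0,0,3,0],[0,0,6,0],[0,0,8.5,0],[0,0,8.5,0],[0,0,8.5,0]],
  ],
)

```text
t: 25.15
ee_pos: [0.4609, 0.3874, 0.0539]
orientation: [3.13, 0.254, -0.002]
contact_force: [-0.6, 0.8, 0.4]
opening: 0.745
```

Run:
```python
from h import *
from station import vision
for n in("scene",):
    f=vision.grab_frame(n);np.savez(n+"5.npz",**f)
    u,v=map(int,proj(f,[.45,.3,.03]))
    a=f["image"][max(v-70,0):v+70,max(u-70,0):u+70];cv2.imwrite(f"pics/{n}5.png",cv2.resize(a,None,fx=4,fy=4,interpolation=3)[:,:,::-1])
go(.4636,.3907,.004,8.7)
```

```text
t25.2 p [0.4616 0.3881 0.055 ] th9.3 tilt0.001 F [-0.4 -0.1  0.4] op0.744 q7 -2.05
shift cm [ 0.24 -0.23  5.1 ] turn 0.01
```

View pics/scene5.png

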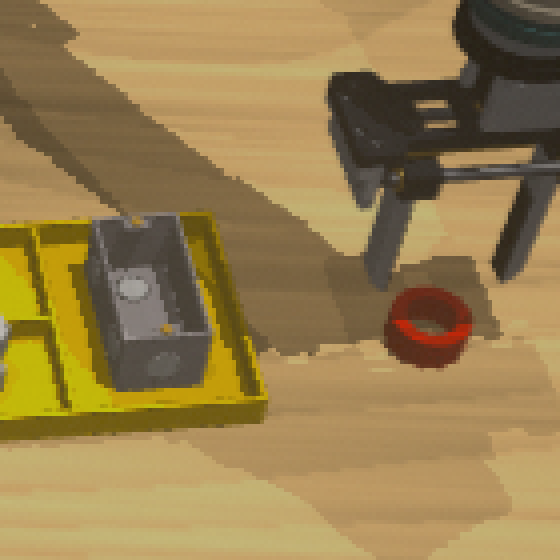

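The box sits flat in the full-length compartment at (150,300). The fingers (tips at 378,280 and 508,272) flank the bushing at (428,325). I'll descend and grip.

play_rows(
  motion=[
    [[0.2,-0.2,0.5,0],[0.2,-0.2,2.5,0],[0.2,-0.2,4.5,0],[0.2,-0.2,5,0],[0.2,-0.2,5,0]],
  ],
)

```text
t: 25.7
ee_pos: [0.4627, 0.3906, 0.0045]
orientation: [3.131, 0.255, -0.0]
contact_force: [0.1, -0.1, 0.1]
opening: 0.743
```

play_rows(
  motion=[
    [[0,0,0,0],[0,0,0,0],[0,0,0,0],[0,0,0,0],[0,0,0,0]],
  ],
  fingers=3.5,
  grip_force=15,
)

```text
t: 26.2
ee_pos: [0.4633, 0.391, 0.0053]
orientation: [-3.13, -0.255, -0.002]
contact_force: [-0.8, -0.6, 5.3]
opening: 0.523
```

```bash
python3 -c "
from h import *
go(.4636,.3907,.004,8.7)"
```

```text
t26.2 p [0.4633 0.391  0.0053] th9.3 tilt0.001 F [-0.8 -0.6  5.3] op0.523 q7 -2.05
shift cm [0.03 0.03 0.13] turn 0.011
```

play_rows(
  motion=[
    [[0,0,0,0],[0,0,-1.5,0],[0,0,-4,0],[0,0,-8,0],[0,0,-13,0]],
  ],
)

```text
t: 26.7
ee_pos: [0.4614, 0.3896, 0.1351]
orientation: [3.129, 0.255, -0.005]
contact_force: [-0.2, 0.5, -0.0]
opening: 0.521
```

```bash
python3 -c "
from h import *
go(.4465,.0945,.14,8.7)
from station import vision
f=vision.grab_frame('scene');u,v=map(int,proj(f,[.45,.3,.03]))
a=f['image'][max(v-70,0):v+70,max(u-70,0):u+70];cv2.imwrite('pics/scene6.png',cv2.resize(a,None,fx=4,fy=4,interpolation=3)[:,:,::-1])
"
```

```text
t26.7 p [0.4614 0.3896 0.1351] th9.3 tilt0.004 F [-0.2  0.5 -0. ] op0.521 q7 -2.07
shift cm [-6.26 28.87 -0.42] turn 0.011
```

View pics/scene6.png

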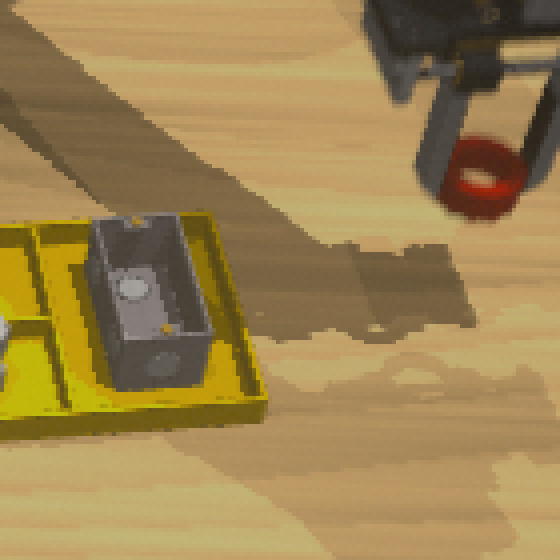

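The bushing is held level between the fingers at (482,178). I'll carry it to the remaining small compartment.

play_rows(
  motion=[
    [[-0.6,3,0,0],[-1.5,7,0,0],[-2.5,11.5,0,0],[-3.5,16,0,0],[-4.5,20.5,0,0]],
  ],
)

```text
t: 27.25
ee_pos: [0.4513, 0.1794, 0.1352]
orientation: [-3.131, -0.256, -0.002]
contact_force: [1.7, -0.8, -1.1]
opening: 0.525
```

```bash
python3 -c "
from h import *
go(.4465,.0945,.14,8.7)"
```

```text
t27.2 p [0.4513 0.1794 0.1352] th9.4 tilt0.001 F [ 1.7 -0.8 -1.1] op0.525 q7 -1.76
shift cm [-1.85  8.3  -0.49] turn 0.011
```

play_rows(
  motion=[
    [[-1,4,0,0.01],[-1.7,7.6,0,0.01],[-1.7,7.6,0,0.01],[-1.7,7.6,0,0.01]],
  ],
)

```text
t: 27.65
ee_pos: [0.4475, 0.1027, 0.1351]
orientation: [-3.132, -0.236, -0.002]
contact_force: [0.6, 1.2, -0.4]
opening: 0.524
```

```bash
python3 -c "
from h import *
go(.4465,.0945,.008,8.7)"
```

```text
t27.6 p [0.4475 0.1027 0.1351] th8.6 tilt0.001 F [ 0.6  1.2 -0.4] op0.524 q7 -1.63
shift cm [-0.23  0.8  12.71] turn -0.001
```

play_rows(
  motion=[
    [[-0.2,0.7,3,0],[-0.2,0.7,6,0],[-0.2,0.7,9,0],[-0.2,0.7,9.5,0],[-0.2,0.7,9.5,0]],
  ],
)

```text
t: 28.15
ee_pos: [0.4457, 0.0972, 0.0391]
orientation: [-3.132, -0.243, 0.002]
contact_force: [0.0, -0.1, -0.7]
opening: 0.525
```

```bash
python3 -c "
from h import *
go(.4465,.0945,.008,8.7)"
```

```text
t28.1 p [0.4457 0.0972 0.0391] th8.9 tilt0.002 F [ 0.  -0.1 -0.7] op0.525 q7 -1.60
shift cm [0.04 0.28 3.11] turn 0.003
```

play_rows(
  motion=[
    [[0,0.2,1,0],[0,0.2,2,0],[0,0.2,2.6,0],[0,0.2,2.9,0],[0,0.2,2.9,0]],
  ],
)

```text
t: 28.65
ee_pos: [0.4462, 0.094, 0.0102]
orientation: [3.132, 0.24, -0.001]
contact_force: [-0.9, -0.1, 0.3]
opening: 0.524
```

play_rows(
  motion=[
    [[0,0,0.1,0],[0,0,0.2,0],[0,0,0.3,0],[0,0,0.3,0]],
  ],
)

```text
t: 29.05
ee_pos: [0.4467, 0.0941, 0.0083]
orientation: [-3.132, -0.239, -0.001]
contact_force: [-0.6, -1.5, 6.5]
opening: 0.522
```

Contact at 0.0083, as expected. I'll release to 6.2 cm, rise and check.

play_rows(
  motion=[
    [[0,0,0,0],[0,0,0,0],[0,0,0,0],[0,0,0,0]],
  ],
  fingers=6.2,
)

```text
t: 29.45
ee_pos: [0.4465, 0.0941, 0.0075]
orientation: [-3.132, -0.24, 0.0]
contact_force: [-0.2, 0.1, 0.3]
opening: 0.66
```

play_rows(
  motion=[
    [[0,0,-2,0],[0,0,-5,0],[0,0,-9,0],[0,0,-13,0],[0,0,-17,0]],
  ],
)

```text
t: 29.95
ee_pos: [0.446, 0.0939, 0.179]
orientation: [3.132, 0.239, -0.001]
contact_force: [0.6, 0.8, -0.3]
opening: 0.654
```

play_rows(
  motion=[
    [[0,4,0,0],[0,8,0,0],[0,11,0,0],[0,11,0,0],[0,11,0,0]],
  ],
)

```text
t: 30.45
ee_pos: [0.4629, -0.015, 0.1774]
orientation: [-3.132, -0.237, 0.001]
contact_force: [-0.6, 0.8, 0.6]
opening: 0.66
```

Run:
```python
from h import *
from station import vision,arm
for n in("scene","top"):
    f=vision.grab_frame(n);np.savez(n+"7.npz",**f)
    cv2.imwrite(f"pics/{n}7.png",f["image"][:,:,::-1])
    P=cloud(f);f0=load(n+"0.npz")
    for nm,c,yaw,lst in(("Y",(.4764,.1572),8.7,None),("B",(.4816,-.1508),6.1,None)):
        a=np.radians(yaw);d=P[...,:2]-np.array(c);lx=d[...,0]*np.cos(a)+d[...,1]*np.sin(a);ly=-d[...,0]*np.sin(a)+d[...,1]*np.cos(a)
        for cx,cy,hx,hy in (((0,57.5,70,50),(39,-57.5,33,50),(-39,-57.5,33,50)) if nm=="Y" else ((0,57.5,70,50),(0,-57.5,70,50))):
            m=(abs(lx*1e3-cx)<hx)&(abs(ly*1e3-cy)<hy)&(P[...,2]>.010)&(P[...,2]<.09)
            if m.sum()<20: print(n,nm,cx,cy,"none");continue
            z=P[...,2][m];zt=np.percentile(z,95);t=m&(P[...,2]>zt-.006)
            r=cv2.minAreaRect(np.c_[lx[t],ly[t]].astype(np.float32)*1000)
            A=np.c_[lx[t],ly[t],np.ones(t.sum())];k=np.linalg.lstsq(A,P[...,2][t],rcond=None)[0]
            print(n,nm,cx,cy,"ztop",zt.round(4),"ctr",np.round(r[0],1),"size",np.round(r[1],1),round(r[2],1),"slope",k[:2].round(3))
    for nm,c,h in(("sleeve",(.675,-.002),.05),("carton",(.757,.254),.04),("can",(.7546,-.25),.065)):
        for F,Q in((f0,cloud(f0)),(f,P)):
            m=(abs(Q[...,0]-c[0])<.065)&(abs(Q[...,1]-c[1])<.065)&(abs(Q[...,2]-h)<.006)
            print(nm,m.sum(),np.round(cv2.minAreaRect(Q[m][:,:2].astype(np.float32)*1000)[0],1),end=' ')
        print()
```

```text
scene Y 0 57.5 ztop 0.0526 ctr [ 0.2 58.3] size [ 55.7 110. ] 89.9 slope [-0.    -0.005]
scene Y 39 -57.5 ztop 0.0629 ctr [ 40.  -57.6] size [39.3 44.8] 60.4 slope [ 0.022 -0.007]
scene Y -39 -57.5 ztop 0.0283 ctr [-37.3 -55.7] size [47.3 49.2] 84.1 slope [ 0.012 -0.   ]
scene B 0 57.5 ztop 0.0283 ctr [ 6.3 60.1] size [72.5 32.6] 0.7 slope [-0.015 -0.007]
scene B 0 -57.5 ztop 0.0445 ctr [  5.1 -55.4] size [115.7  36.9] 0.2 slope [0.005 0.006]
sleeve 122 [ 6.77e+02 -1.00e-01] sleeve 121 [ 6.764e+02 -5.000e-01] 
carton 1123 [756.2 255.4] carton 1123 [757.3 255.3] 
can 1052 [ 755.4 -249. ] can 1053 [ 754.5 -249.2] 
top Y 0 57.5 ztop 0.0518 ctr [-1.5 56.4] size [102.   55.2] 0.6 slope [-0.001 -0.003]
top Y 39 -57.5 ztop 0.0618 ctr [ 39.  -59.2] size [38.3 41.3] 58.5 slope [-0.008 -0.006]
top Y -39 -57.5 ztop 0.0266 ctr [-39.8 -38.6] size [ 9.8 37. ] 89.8 slope [0.    0.003]
top B 0 57.5 none
top B 0 -57.5 ztop 0.0425 ctr [  1.4 -64.8] size [ 23.8 114. ] 89.9 slope [0.    0.017]
sleeve 115 [674.4  -3.2] sleeve 117 [674.8  -3.2] 
carton 1351 [756.4 253. ] carton 1348 [756.1 253. ] 
can 1382 [ 753.8 -251.1] can 1389 [ 754.  -251.4]
```

View pics/scene7.png

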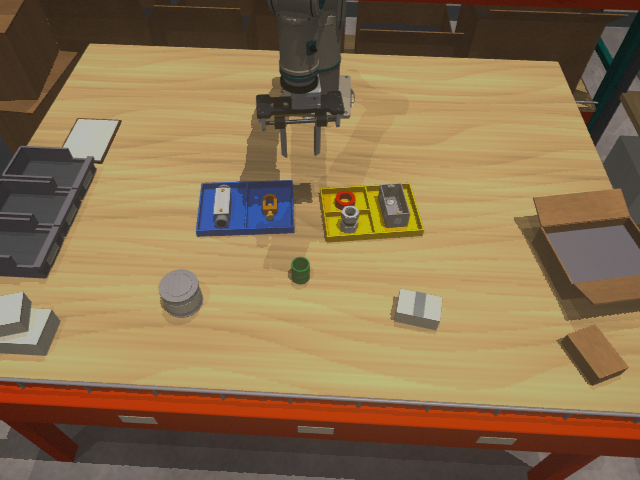

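View pics/top7.png

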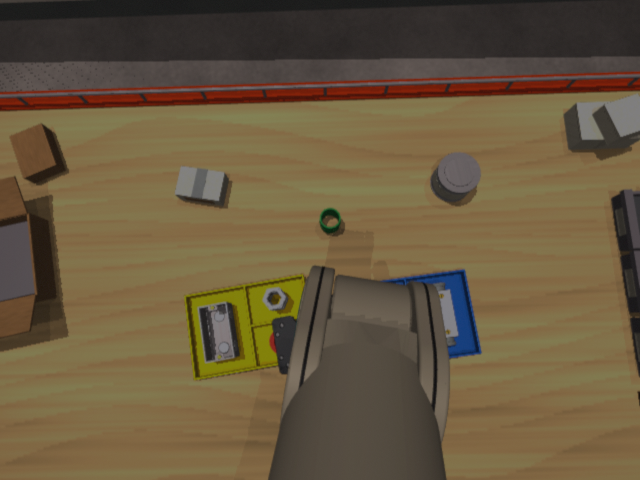

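Both trays are filled. In the scene view the conduit body is at (222,207), the clamp at (270,207), the bushing at (345,199), the coupling at (349,218) and the box at (393,205). The arm is clear of everything and still, so I'll hand in.

```bash
python3 -c "
from station import ticket
print(ticket.close_job())"
```

```text
the job is handed in; nothing more can be done
None
```

All five parts are in their compartments and the job is handed in at about 30.5 s of the 128 s allowed. No verdict is reported, so the result rests on my own checks.

- **Yellow tray:** the steel outlet box is in the full-length compartment, the coupling in the +x small one and the red bushing in the -x small one.
- **Blue tray:** the conduit body is in the -y compartment and the ground clamp in the +y one. I lowered every part until the wrist force showed contact, at the height I expected, before letting go.
- **Position check (scene camera):** each part's centre is within about 7 mm of where I aimed and far from the compartment limits. The tops stand at the right heights after allowing for that camera's bias of about 2 mm. The fitted tops slope at most 0.022 rad.
- **Sleeve, carton and can:** both cameras show shifts of about 1 mm or less, which is measurement noise.
- **What the checks could not confirm:** in the last top view the arm hid the ground clamp and part of the bushing and conduit body. The top-view numbers for those three are therefore missing or incomplete, and their final check rests on the scene camera alone. The two cameras differed by 2–3 mm throughout, so I averaged them for the targets.

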